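Set out the measuring cups and open the safety-capped cleaner

ROBOT

A 6-joint arm with a two-finger parallel gripper is mounted at the origin on the work surface. World frame = base frame: x ahead of the robot, y to its left, z up, the work surface at z = 0. Lengths are in m, angles in degrees, forces in N, time in s.
With the tool pointing down it reaches from about 0.3 to 0.825 m from the base axis. Payload 5.4 kg.
Tool frame: the origin (TCP) lies at the very end of the fingers, on their centre line; the grasp point (between the pads) lies 19 mm behind it; z points along the fingers, y is the line along which they close (so a half turn about z gives the same grasp; the last joint's range is limited). The gripper opens to 92 mm and grips with 3 to 60 N. Pads are 20 mm wide; open, the fingers measure 128 mm over their backs; the gripper's body (75 mm by 189 mm) begins 69 mm behind the grasp point.
Start: joints at [-85.434, 9.076, 91.501, -0, 79.423, -12.038], TCP at [0.164, -0.551, 0.215] pointing down, gripper open.
Joint ranges: [-166.64, 166.64], [-54.1, 131.32], [10.49, 154.53], [-73.88, 253.88], [9.74, 151.15], [-171.62, 171.62]. Speed limits (degrees/s): [147.25, 147.25, 180, 180, 180, 180].

INTERFACE

Orientations are given as [roll, pitch, yaw] about the fixed x, y, z axes, in that order (R = Rz(yaw) Ry(pitch) Rx(roll)).
In Python, from rig import monitor, optics, arm gives the robot as it stands.
- The arm moves only by the tool jog_arm, never from a script. Its argument "moves" is a list of rows, each an object of numbers: "dx", "dy", "dz": the shift along the tool's x, y, z scaled (see below); "yaw": the turn about the tool's z scaled (see below); "gripper": the opening in per cent of the stroke, from 0 (shut) to 100 (fully open). A call has exactly 10 rows; each row is the pose to reach, as a shift and turn from the pose commanded when the call began, along the tool's axes at that moment, turning the shorter way round; what a row does not reach only later rows make up. The controller multiplies each number of a shift by 400 mm and each number of a turn by pi rad. A row lasts 1/8 s, in which the tool goes at most 62.5 mm and 10.7 degrees, less where a joint would pass 70% of its speed; a pose out of reach is approached as far as the arm can. A call with a number of a shift or a turn outside -1 to 1 is refused whole. A call with a gripper value outside its range is refused whole. The fingers move at their own pace and stop on an object; the grip force is fixed at half the most. Time passes only in rows, so rows that repeat a pose let the fingers close, or fill a call up. It gives the time, the measured TCP pose, the force, the opening and the grip force at its end, in the units of the state.
- monitor.get_state(): the state, without advancing time (a new reading comes with each control period).
- optics.capture(name): name is "scene" or "top" or "wrist"; returns (picture, depth): 420x560x3 uint8, red, green, blue; 420x560 float32, m along the optical axis (not along the pixel's ray), 0 where there is no reading.
- optics.get_calibration(name): a dict with "mtx" (3x3 intrinsics, pixels), "rvec" (rotation vector, rad) and "tvec" (3), from world to camera coordinates, as OpenCV has them. Camera axes: x right, y down, z forward; pixel columns grow to the right and rows downward; lengths in m; the calibration is good to about 2 mm. The wrist camera is an equidistant fisheye: a pixel r from the principal point sees the ray r / f radians off the axis. A picture is of the moment at which its call begins: read the wrist's pose just before it. get_calibration takes no time and is no camera call; for the wrist camera it gives the pose at the moment of the call.
- arm.job_done(): hands the job in; it is judged then, once.
The state is a dict: "t": time; "joint_pos": joint angles; "qvel": joint speeds; "joint_efforts": joint torques, N m; "tool_pos": TCP position; "tcp_rot": TCP orientation; "ft_force": force on the tool from outside, world axes, zero at the start; "torque": the same for the moment, N m; "finger_gap": finger opening in m; "finger_force": force on a finger pad.
Only numpy, scipy, OpenCV 4.12 (cv2) and the standard library are available. Lean on these libraries where they do the work, as an engineer would, in place of code of your own. Each camera call takes 0.05 s, during which the arm holds its last target. There are 200 camera calls.

TASK

Time to clean the chocolate shop's counter: first stand each of the two measuring cups upright in the middle of the pad of its own colour, red on red and white on white, and let go of them. Then press the red bottle's push-and-turn safety cap down, twist it counter-clockwise until it is free, lift it straight off and finish while still holding it level and still over the open bottle, about 8 cm above its mouth. Leave the white bottle closed and the tins, boxes and ribbon where they are.

Things in the scene. Friction and masses are not known exactly. Their poses are not given: they have to be found in the camera images.
- red_cup: red plastic measuring cup, open top, 54 mm across at the rim, a little narrower at the foot, 70 mm tall, about 60 g; it starts upright on the counter. Origin: centre of its underside, z up.
- red_station_pad (a point): centre of the top face of the red round pad (72 mm across, 9 mm above the counter) on the black plate (95 mm wide, 6 mm thick) that also carries the red-capped bottle. Same axes as the red station.
- red_station: fixed dosing station: plate, red pad and grey cleaner bottle with red band and red cap; it cannot slide or turn. Origin: on the counter, on the bottle's axis, z up; pad centre 130 mm from that axis along the station's -x. Bottle 74 mm across, 85 mm high, then a sloping shoulder up to the neck (about 30 mm across) at 107 mm.
- red_cap: red round push-and-turn safety cap, 32 mm tall, 40 g (grip band: top 12 mm, 54 mm across; skirt below 51 mm), locked on its bottle. Origin: centre of its underside (133.5 mm above the counter when closed), z up. Press it down at least 4 mm (6 to 7 is good) and keep it down while turning it counter-clockwise from above by 50 to 84 degrees (aim for 66); then it lifts straight off.
- white_cup: white plastic measuring cup, open top, 54 mm across at the rim, a little narrower at the foot, 70 mm tall, about 60 g; it starts upright on the counter. Origin: centre of its underside, z up.
- white_station_pad (a point): centre of the top face of the white round pad (72 mm across, 9 mm above the counter) on the black plate (95 mm wide, 6 mm thick) that also carries the white-capped bottle. Same axes as the white station.
- white_station: fixed dosing station: plate, white pad and grey cleaner bottle with white band and white cap; it cannot slide or turn. Origin: on the counter, on the bottle's axis, z up; pad centre 130 mm from that axis along the station's -x. Bottle 74 mm across, 85 mm high, then a sloping shoulder up to the neck (about 30 mm across) at 107 mm.
- white_cap: white round push-and-turn safety cap, 32 mm tall, 40 g (grip band: top 12 mm, 54 mm across; skirt below 51 mm), locked on its bottle. Origin: centre of its underside (133.5 mm above the counter when closed), z up. Same mechanism as the red one; it is to stay closed.
- red_station_mouth (a point): tip of the red-capped bottle's 16 mm wide spring spout, unpressed (153.5 mm above the counter, 20 mm above the closed cap's underside); on the bottle's axis. The spout pushes up under the cap: pressing starts at 5 N, adds 0.8 N per mm, 9 mm at most. Unpressed the cap turns only a few degrees; unturned it cannot lift; clockwise it is blocked; a stop ends the turn at 85 degrees.
- white_station_mouth (a point): the same point on the white-capped bottle.
- gold_tin: small round gold tin, 54 mm across, 45 mm tall: the shop's goods, not one of the measuring cups. Bystander, to be left where it is. Origin: centre of its underside.
- gold_box: gold gift box 110 x 100 x 60 mm with a white bow. Bystander, to be left where it is. Origin: centre of its underside.
- white_box: white gift box 90 x 90 x 70 mm with a gold bow. Bystander, to be left where it is. Origin: centre of its underside.
- round_tin: round red gift tin, 113 mm across, 52 mm tall. Bystander, to be left where it is. Origin: centre of its underside.
- ribbon_spool: spool of red ribbon with cardboard ends, 64 mm across, 32 mm tall, lying flat. Bystander, to be left where it is. Origin: centre of its underside.
Not all that is in view belongs to the job. What is shaped like the red_cap but pink is not meant.

How it is judged:
By the outcome, as a careful person would: the job done as asked, in the order asked, and still so for the second after the job is handed in, while the arm keeps its last pose, push and grip.
It also fails if it takes over 72 s, if anything falls off the work surface, if the arm or the gripper's body presses on something with over 40 N, if the wrist force passes 120 N, or if a joint passes its speed limit or range.

## Working session

There is one attempt and no reset: what is moved stays moved. The work goes in short steps, Python scripts to look and compute and a tool call to move; the robot and the scene stay as the last step left them, time stands still between calls to the robot, and variables do not carry over. Pictures are saved under pics/ and viewed, at most 10 in all, crops included, and the job is handed in when it is done.

Besides the shell and the picture viewer there is one more tool, called by a JSON object that holds its "name" and its "arguments". jog_arm: Moves the arm, as the interface text tells. Shifts and turns lie within -1 to 1; 1 stands for 400 mm of shift or pi rad of turn. Its arguments: {"type":"object","properties":{"moves":{"type":"array","items":{"type":"object","properties":{"dx":{"type":"number","minimum":-1,"maximum":1},"dy":{"type":"number","minimum":-1,"maximum":1},"dz":{"type":"number","minimum":-1,"maximum":1},"yaw":{"type":"number","minimum":-1,"maximum":1},"gripper":{"type":"number"}}}}},"required":["moves"]}

```bash
mkdir -p pics; ls
python3 - <<'E'
from rig import monitor, optics, arm
import cv2, numpy as np
for n in ("scene","top"):
    p,d=optics.capture(n); cv2.imwrite(f"pics/{n}0.png",p[:,:,::-1]); np.savez(f"{n}0.npz",p=p,d=d)
    c=optics.get_calibration(n); print(n,c)
s=monitor.get_state(); print(s)
E
```

```text
pics
scene {'mtx': array([[486.6337687 ,   0.        , 281.9039828 ],
       [  0.        , 486.6337687 , 202.51893586],
       [  0.        ,   0.        ,   1.        ]]), 'rvec': array([ 2.27979793,  1.04862724, -0.36613152]), 'tvec': array([-0.31640483, -0.22696555,  1.78653951])}
top {'mtx': array([[440.0721812 ,   0.        , 277.04450585],
       [  0.        , 440.0721812 , 205.12696521],
       [  0.        ,   0.        ,   1.        ]]), 'rvec': array([ 2.14090774, -2.12850204,  0.18761481]), 'tvec': array([0.00220574, 0.52896783, 1.20149558])}
{'t': 0.1, 'joint_pos': array([-8.54337564e+01,  9.10758830e+00,  9.15618665e+01,  1.16178922e-03,
        7.94233222e+01, -1.20364132e+01]), 'qvel': array([ 0.0343097 , -0.00089017, -0.06604786,  0.07447141,  0.01333763,
        0.08440149]), 'joint_efforts': array([-1.33196163e-04, -3.86505711e+01, -3.22959459e+01,  7.03120977e-02,
        3.40573315e-02, -5.69164138e-05]), 'tool_pos': array([ 0.16425215, -0.55047709,  0.21375863]), 'tcp_rot': array([-1.79909501e+02, -2.04636786e-02,  1.66024265e+01]), 'ft_force': array([-0.43575763,  0.80504233, -0.40332557]), 'torque': array([ 0.00871646, -0.03729662,  0.04149326]), 'finger_force': 0.0, 'finger_gap': 0.09208767578167196}
```

View pics/top0.png

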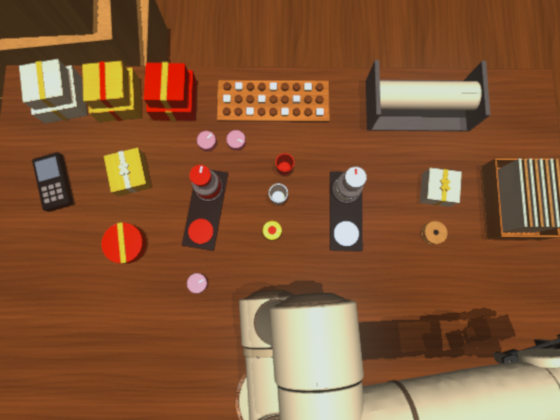

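View pics/scene0.png

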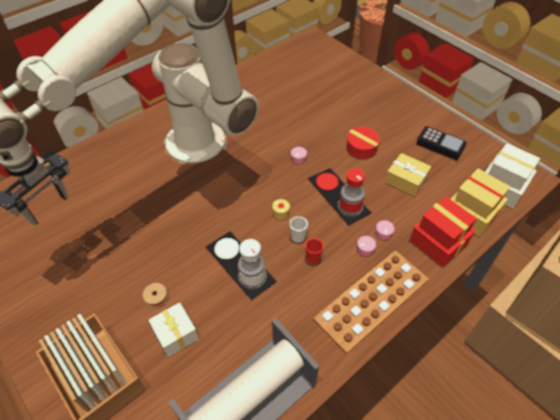

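The top view shows the objects at these pixels:
- Red cup at (285,163) and white cup at (278,193). These could be taken for the gold tin (272,230), the pink caps (206,140), (236,140) and (197,283), the red tin (122,243), or the spool (435,232).
- Red cap at (203,176) and red pad at (200,231).
- White cap at (355,178) and white pad at (346,234).

I choose the open-topped cups at (285,163) and (278,193), and check them in one crop.

```bash
cat > h.py <<'E'
import cv2, numpy as np
def T(c):
    R=cv2.Rodrigues(np.array(c['rvec'],float))[0]; return R,np.array(c['tvec'],float)
def cloud(d,c):
    R,t=T(c);K=c['mtx'];v,u=np.mgrid[:d.shape[0],:d.shape[1]]
    P=np.stack([(u-K[0,2])/K[0,0]*d,(v-K[1,2])/K[1,1]*d,d],-1)
    return (P-t)@R
def px2z(uv,z,c):
    R,t=T(c);K=c['mtx'];r=np.linalg.inv(K)@np.array([*uv,1.]);r=R.T@r;o=-R.T@t
    return o+r*(z-o[2])/r[2]
E
python3 - <<'E'
from rig import optics
from h import *
z=np.load("top0.npz");p=z['p'];d=z['d'];c=optics.get_calibration("top");W=cloud(d,c)
hsv=cv2.cvtColor(p,cv2.COLOR_RGB2HSV)
# background z check
print("counter z",np.median(W[250:280,60:180,2][d[250:280,60:180]>0]))
def rep(n,box,zlo,zhi,zt):
    u0,u1,v0,v1=box;w=W[v0:v1,u0:u1];m=((w[...,2]>zlo)&(w[...,2]<zhi)).astype(np.uint8)
    k,l,s,ce=cv2.connectedComponentsWithStats(m)
    if k<2: print(n,"none");return
    i=1+np.argmax(s[1:,4]);q=w[l==i]
    ctr,r=cv2.minEnclosingCircle(q[:,:2].astype(np.float32))
    print(n,s[i,4],"med",q.mean(0).round(4),"circ",np.round(ctr,4),round(r,4),"z",np.percentile(q[:,2],[5,50,95]).round(4),"pxray",px2z((ce[i,0]+u0,ce[i,1]+v0),zt,c)[:2].round(4))
rep("redcup",(265,305,145,180),.055,.085,.07)
rep("whitecup",(262,296,180,210),.055,.085,.07)
rep("goldtin",(255,290,215,245),.03,.06,.045)
rep("redcap",(180,230,155,205),.15,.18,.1655)
rep("whitecap",(330,380,155,205),.15,.18,.1655)
# pads by colour
def col(n,box,f,zt):
    u0,u1,v0,v1=box;m=f(hsv[v0:v1,u0:u1].astype(int)).astype(np.uint8);k,l,s,ce=cv2.connectedComponentsWithStats(m)
    i=1+np.argmax(s[1:,4]);print(n,s[i],"c",px2z((ce[i,0]+u0,ce[i,1]+v0),zt,c).round(4),"diam",2*np.sqrt(s[i,4]/np.pi)*1.19/440)
red=lambda h:((h[...,0]<8)|(h[...,0]>172))&(h[...,1]>170)&(h[...,2]>110)
wh=lambda h:(h[...,1]<70)&(h[...,2]>130)
col("redpad",(175,230,212,255),red,.009);col("whitepad",(325,370,215,255),wh,.009)
col("redcap",(185,220,160,190),red,.1655);col("whitecap",(338,372,162,192),wh,.1655)
col("redcup",(265,305,145,180),red,.07)
cv2.imwrite("pics/crop.png",cv2.resize(p[120:270,175:385],None,fx=3.6,fy=3.6,interpolation=cv2.INTER_CUBIC)[:,:,::-1])
print(optics.get_calibration("wrist"))
E
```

```text
counter z 0.0008771916944796774
redcup 102 med [ 0.6502 -0.0164  0.0666] circ [ 0.6477 -0.0169] 0.0272 z [0.0564 0.0685 0.0732] pxray [ 0.6492 -0.0163]
whitecup 92 med [0.5627 0.0032 0.0672] circ [0.5593 0.0021] 0.0273 z [0.0578 0.0681 0.0734] pxray [0.5621 0.0033]
goldtin 282 med [0.4572 0.0187 0.0456] circ [0.4576 0.0187] 0.0265 z [0.0415 0.0456 0.0496] pxray [0.4573 0.0187]
redcap 355 med [0.5856 0.2042 0.1655] circ [0.5858 0.2044] 0.0276 z [0.1613 0.1658 0.1689] pxray [0.5855 0.2042]
whitecap 359 med [ 0.5826 -0.1968  0.1652] circ [ 0.5839 -0.1971] 0.0283 z [0.1609 0.1656 0.1688] pxray [ 0.5826 -0.1968]
redpad [ 13   6  26  26 516] c [0.459  0.2263 0.009 ] diam 0.06932249658547804
whitepad [  9   6  25  25 506] c [ 0.4546 -0.1942  0.009 ] diam 0.06864748054031326
redcap [  4   4  22  22 345] c [0.5863 0.2065 0.1655] diam 0.05668379148157641
whitecap [  7   4  22  21 348] c [ 0.5844 -0.1966  0.1655] diam 0.05692970930208682
redcup [ 10   8  20  19 222] c [ 0.6451 -0.0147  0.07  ] diam 0.045470091846206824
{'mtx': array([[325.1922621 ,   0.        , 278.17560797],
       [  0.        , 325.1922621 , 208.5508411 ],
       [  0.        ,   0.        ,   1.        ]]), 'rvec': array([-2.35959636,  1.75859795,  0.21456481]), 'tvec': array([-0.57462629, -0.02637824,  0.3893073 ])}
```

View pics/crop.png

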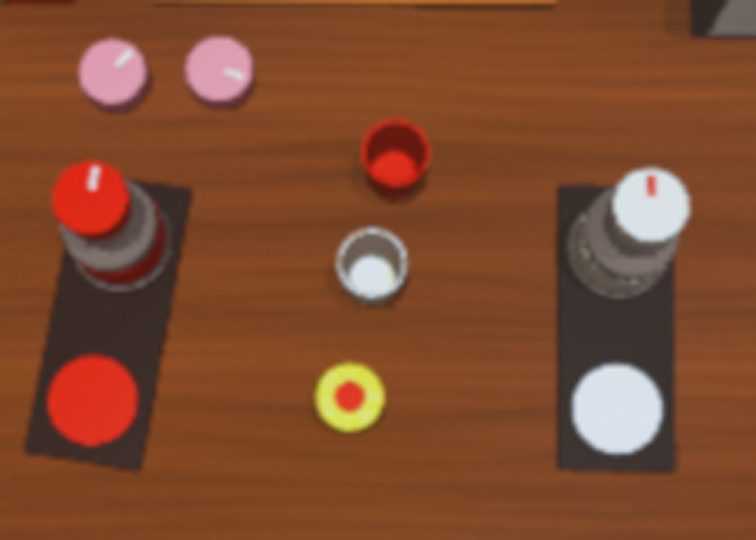

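The crop shows the open red cup at crop pixel (396,157) and the open white cup at (372,264). The gold tin has a red dot and sits at (350,397). The red cap with a white mark is at (90,200), and the pink look-alikes are at (113,72) and (219,69). The measured sizes, heights and 129 mm pad-to-bottle distances all fit, so I start moving.

{"name": "jog_arm", "arguments": {"moves": [{"dx":0.12,"dy":-0.083,"dz":0,"yaw":0.03,"gripper":100},{"dx":0.26,"dy":-0.18,"dz":0,"yaw":0.06,"gripper":100},{"dx":0.4,"dy":-0.275,"dz":0,"yaw":0.092,"gripper":100},{"dx":0.52,"dy":-0.358,"dz":0,"yaw":0.092,"gripper":100},{"dx":0.64,"dy":-0.44,"dz":0,"yaw":0.092,"gripper":100},{"dx":0.76,"dy":-0.523,"dz":0,"yaw":0.092,"gripper":100},{"dx":0.88,"dy":-0.605,"dz":0,"yaw":0.092,"gripper":100},{"dx":1.0,"dy":-0.688,"dz":0,"yaw":0.092,"gripper":100},{"dx":1.0,"dy":-0.688,"dz":0,"yaw":0.092,"gripper":100},{"dx":1.0,"dy":-0.688,"dz":0,"yaw":0.092,"gripper":100}]}}

```text
t: 1.35
tool_pos: [0.4685, -0.1732, 0.2142]
tcp_rot: [180.0, 0.1, 0.1]
ft_force: [-0.9, -0.4, -0.9]
finger_gap: 0.0918
finger_force: 0.0
```

{"name": "jog_arm", "arguments": {"moves": [{"dx":0.057,"dy":-0.11,"gripper":100},{"dx":0.115,"dy":-0.22,"gripper":100},{"dx":0.172,"dy":-0.33,"gripper":100},{"dx":0.229,"dy":-0.439,"gripper":100},{"dx":0.229,"dy":-0.439,"gripper":100},{"dx":0.229,"dy":-0.439,"gripper":100},{"dx":0.229,"dy":-0.439,"gripper":100},{"dx":0.229,"dy":-0.439,"gripper":100},{"dx":0.229,"dy":-0.439,"gripper":100},{"dx":0.229,"dy":-0.439,"gripper":100}]}}

```text
validation failed for argument at $.mo...
```

```bash
cat >> h.py <<'E'
def wcloud(d,c):
    R,t=T(c);K=c['mtx'];v,u=np.mgrid[:d.shape[0],:d.shape[1]]
    x=(u-K[0,2])/K[0,0];y=(v-K[1,2])/K[1,1];r=np.hypot(x,y)+1e-9
    s=np.tan(np.minimum(r,1.5))/r
    P=np.stack([x*s*d,y*s*d,d],-1);return (P-t)@R
E
python3 - <<'E'
from rig import optics,monitor
from h import *
s=monitor.get_state();c=optics.get_calibration("wrist");p,d=optics.capture("wrist")
np.savez("w1.npz",p=p,d=d,**c);cv2.imwrite("pics/w1.png",p[:,:,::-1])
R,t=T(c);print(s['tool_pos'],s['tcp_rot'],"cam",(-R.T@t).round(4),"axis",R[2].round(3))
W=wcloud(d,c)
for n,(x,y,z,r) in dict(red=(.649,-.0165,.07,.05),white=(.56,.0025,.07,.05),redcap=(.586,.2042,.1655,.05),whitecap=(.583,-.197,.1655,.05)).items():
    m=(d>0)&(np.hypot(W[...,0]-x,W[...,1]-y)<r)&(abs(W[...,2]-z)<.006)
    q=W[m]
    if len(q)>20:
        ctr,rr=cv2.minEnclosingCircle(q[:,:2].astype(np.float32));a=np.c_[2*q[:,:2],np.ones(len(q))];k=np.linalg.lstsq(a,(q[:,:2]**2).sum(1),rcond=None)[0]
        print(n,len(q),np.round(ctr,4),round(rr,4),"fit",k[:2].round(4),q.mean(0).round(4))
    else: print(n,len(q))
E
```

```text
[ 0.46846005 -0.17322028  0.21418655] [1.79999714e+02 6.13963828e-02 6.69957284e-02] cam [ 0.5356 -0.1737  0.3836] axis [-0.239 -0.    -0.971]
red 535 [ 0.6499 -0.0154] 0.0274 fit [ 0.6493 -0.0157] [ 0.65   -0.0146  0.0681]
white 538 [0.5609 0.0029] 0.0274 fit [0.5611 0.0021] [0.5618 0.0034 0.0681]
redcap 0
whitecap 4743 [ 0.5857 -0.1965] 0.0278 fit [ 0.5852 -0.1965] [ 0.5849 -0.1963  0.1648]
```

View pics/w1.png

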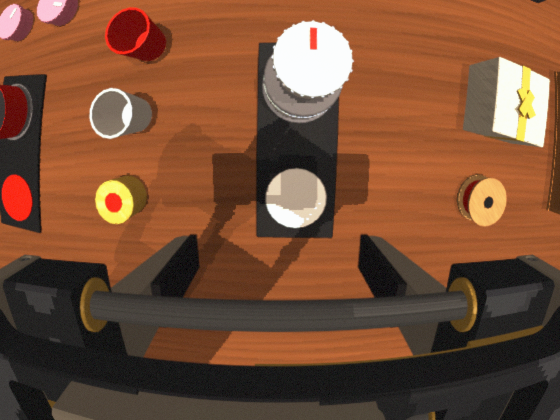

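The wrist view shows the white station dead ahead, with the cap at (313,58) and the pad at (296,198). The white cup's rim is at (118,112), the red cup at (137,33) and the gold tin at (114,202). The jog was refused because each row needs every field, so I resend it in full.

{"name": "jog_arm", "arguments": {"moves": [{"dx":0.057,"dy":-0.11,"dz":0,"yaw":0,"gripper":100},{"dx":0.115,"dy":-0.22,"dz":0,"yaw":0,"gripper":100},{"dx":0.172,"dy":-0.33,"dz":0,"yaw":0,"gripper":100},{"dx":0.231,"dy":-0.439,"dz":0,"yaw":0,"gripper":100},{"dx":0.231,"dy":-0.439,"dz":0,"yaw":0,"gripper":100},{"dx":0.231,"dy":-0.439,"dz":0.1,"yaw":0,"gripper":100},{"dx":0.231,"dy":-0.439,"dz":0.15,"yaw":0,"gripper":100},{"dx":0.231,"dy":-0.439,"dz":0.2,"yaw":0,"gripper":100},{"dx":0.231,"dy":-0.439,"dz":0.25,"yaw":0,"gripper":100},{"dx":0.231,"dy":-0.439,"dz":0.25,"yaw":0,"gripper":100}]}}

```text
t: 2.65
tool_pos: [0.5593, 0.0008, 0.113]
tcp_rot: [-180.0, 0.2, -0.1]
ft_force: [0.0, -0.4, -0.3]
finger_gap: 0.0916
finger_force: 0.0
```

```bash
cat > look.py <<'E'
from rig import optics,monitor
from h import *
import sys
s=monitor.get_state();c=optics.get_calibration("wrist");p,d=optics.capture("wrist")
cv2.imwrite(f"pics/{sys.argv[1]}.png",p[:,:,::-1])
print(s['t'],s['tool_pos'],s['tcp_rot'].round(2),s['finger_gap'],s['finger_force'],s['ft_force'])
W=wcloud(d,c);np.savez(sys.argv[1]+".npz",p=p,d=d,W=W,**c)
for n,(x,y,z,r) in dict(red=(.65,-.0155,.07,.05),white=(.561,.0025,.07,.05),redcap=(.586,.2042,.1655,.05),whitecap=(.585,-.197,.1655,.05)).items():
    m=(d>0)&(np.hypot(W[...,0]-x,W[...,1]-y)<r)&(abs(W[...,2]-z)<.006)
    q=W[m]
    if len(q)>20:
        ctr,rr=cv2.minEnclosingCircle(q[:,:2].astype(np.float32));a=np.c_[2*q[:,:2],np.ones(len(q))];k=np.linalg.lstsq(a,(q[:,:2]**2).sum(1),rcond=None)[0]
        print(n,len(q),np.round(ctr,4),round(rr,4),"fit",k[:2].round(4),q.mean(0).round(4))
    else: print(n,len(q))
hsv=cv2.cvtColor(p,cv2.COLOR_RGB2HSV).astype(int)
red=((hsv[...,0]<8)|(hsv[...,0]>172))&(hsv[...,1]>170)&(hsv[...,2]>70)
wh=(hsv[...,1]<70)&(hsv[...,2]>90)
for n,mm,x,y in(("redpad",red,.458,.2263),("whitepad",wh,.455,-.1945)):
    m=mm&(d>0)&(np.hypot(W[...,0]-x,W[...,1]-y)<.05)&(abs(W[...,2]-.009)<.006)
    q=W[m]
    if len(q)>50:
        ctr,rr=cv2.minEnclosingCircle(q[:,:2].astype(np.float32));print(n,len(q),np.round(ctr,4),round(rr,4),q.mean(0).round(4))
E
python3 look.py w2
```

```text
2.65 [0.55932494 0.00077015 0.11295477] [-1.7998e+02  2.3000e-01 -1.2000e-01] 0.09160182088975213 0.0 [ 0.0137341  -0.40875703 -0.32288683]
red 1305 [ 0.6499 -0.0149] 0.027 fit [ 0.6498 -0.0148] [ 0.6509 -0.0156  0.0686]
white 1245 [0.5611 0.003 ] 0.0271 fit [0.5618 0.0029] [0.5596 0.0034 0.0685]
redcap 0
whitecap 0
whitepad 55 [ 0.4804 -0.1669] 0.0101 [ 0.4806 -0.1714  0.0078]
```

{"name": "jog_arm", "arguments": {"moves": [{"dx":0.004,"dy":-0.0055,"dz":0.05,"yaw":0,"gripper":100},{"dx":0.004,"dy":-0.0055,"dz":0.1,"yaw":0,"gripper":100},{"dx":0.004,"dy":-0.0055,"dz":0.15,"yaw":0,"gripper":100},{"dx":0.004,"dy":-0.0055,"dz":0.19,"yaw":0,"gripper":100},{"dx":0.004,"dy":-0.0055,"dz":0.19,"yaw":0,"gripper":100},{"dx":0.004,"dy":-0.0055,"dz":0.19,"yaw":0,"gripper":40},{"dx":0.004,"dy":-0.0055,"dz":0.19,"yaw":0,"gripper":40},{"dx":0.004,"dy":-0.0055,"dz":0.19,"yaw":0,"gripper":40},{"dx":0.004,"dy":-0.0055,"dz":0.19,"yaw":0,"gripper":40},{"dx":0.004,"dy":-0.0055,"dz":0.19,"yaw":0,"gripper":40}]}}

```text
t: 3.95
tool_pos: [0.5631, 0.0047, 0.0389]
tcp_rot: [180.0, -0.0, 0.1]
ft_force: [-0.5, -0.8, 0.8]
finger_gap: 0.0522
finger_force: 30.0
```

Run:
```python
from h import *
z=np.load("w1.npz");p=z['p'];d=z['d'];W=wcloud(d,z)
hsv=cv2.cvtColor(p,cv2.COLOR_RGB2HSV).astype(int)
red=((hsv[...,0]<8)|(hsv[...,0]>172))&(hsv[...,1]>170)&(hsv[...,2]>70)
wh=(hsv[...,1]<75)&(hsv[...,2]>80)
for n,mm,x,y in(("redpad",red,.459,.2263),("whitepad",wh,.455,-.1945)):
    m=mm&(d>0)&(np.hypot(W[...,0]-x,W[...,1]-y)<.05)&(abs(W[...,2]-.009)<.006)
    q=W[m]; print(n,len(q),*[np.round(a,4) for a in cv2.minEnclosingCircle(q[:,:2].astype(np.float32))],q.mean(0).round(4))
# black plate outline
for n,x,y in(("white",.52,-.195),("red",.52,.216)):
    m=(hsv[...,2]<75)&(hsv[...,1]<110)&(d>0)&(np.hypot(W[...,0]-x,W[...,1]-y)<.14)&(abs(W[...,2]-.006)<.006)
    if m.sum()>50: print(n,m.sum(),cv2.minAreaRect(W[m][:,:2].astype(np.float32)))
```

```text
redpad 1140 [0.4605 0.2279] 0.0394 [0.4604 0.2242 0.0083]
whitepad 2909 [ 0.4547 -0.1945] 0.0373 [ 0.456  -0.1943  0.0082]
white 7032 ((0.5231136083602905, -0.19516539573669434), (0.09413217008113861, 0.2326766401529312), 89.06924438476562)
red 3207 ((0.5265819430351257, 0.21354937553405762), (0.0948348343372345, 0.23211614787578583), 80.74939727783203)
```

{"name": "jog_arm", "arguments": {"moves": [{"dx":0,"dy":0,"dz":-0.05,"yaw":0,"gripper":40},{"dx":0,"dy":0,"dz":-0.12,"yaw":0,"gripper":40},{"dx":0,"dy":0,"dz":-0.2,"yaw":0,"gripper":40},{"dx":0,"dy":0,"dz":-0.25,"yaw":0,"gripper":40},{"dx":-0.06,"dy":0.1,"dz":-0.25,"yaw":0,"gripper":40},{"dx":-0.12,"dy":0.2,"dz":-0.25,"yaw":0,"gripper":40},{"dx":-0.18,"dy":0.3,"dz":-0.25,"yaw":0,"gripper":40},{"dx":-0.24,"dy":0.4,"dz":-0.25,"yaw":0,"gripper":40},{"dx":-0.265,"dy":0.497,"dz":-0.25,"yaw":0,"gripper":40},{"dx":-0.265,"dy":0.497,"dz":-0.25,"yaw":0,"gripper":40}]}}

```text
t: 5.2
tool_pos: [0.4563, -0.1959, 0.1386]
tcp_rot: [180.0, -0.0, -0.2]
ft_force: [0.3, 0.0, -1.2]
finger_gap: 0.0524
finger_force: 30.0
```

```bash
python3 look.py w3
python3 - <<'E'
from h import *
z=np.load("w3.npz");W=z['W'];d=z['d']
m=(d>0)&(np.hypot(W[...,0]-.455,W[...,1]+.194)<.045)&(W[...,2]>.155)&(W[...,2]<.185)
q=W[m];print(len(q),np.percentile(q[:,2],[5,50,95,99]).round(4))
m&=abs(W[...,2]-np.percentile(q[:,2],80))<.006;q=W[m];print(cv2.minEnclosingCircle(q[:,:2].astype(np.float32)))
E
```

```text
5.2 [ 0.45629784 -0.19594636  0.1386057 ] [179.99  -0.    -0.18] 0.05243773060417162 29.99958901607897 [ 0.27377518  0.04217666 -1.18201322]
red 417 [ 0.6493 -0.0147] 0.0279 fit [ 0.6492 -0.0159] [ 0.6365 -0.0139  0.0678]
white 0
redcap 0
whitecap 5116 [ 0.5856 -0.1969] 0.0279 fit [ 0.5768 -0.1968] [ 0.5729 -0.1968  0.1647]
whitepad 2890 [ 0.4469 -0.1943] 0.0448 [ 0.4667 -0.1934  0.0083]
4472 [0.1567 0.1689 0.1826 0.1845]
((0.4666248559951782, -0.19596682488918304), 0.04138113930821419)
```

{"name": "jog_arm", "arguments": {"moves": [{"dx":0,"dy":0.002,"dz":0.06,"yaw":0,"gripper":40},{"dx":0,"dy":0.002,"dz":0.12,"yaw":0,"gripper":40},{"dx":0,"dy":0.002,"dz":0.17,"yaw":0,"gripper":40},{"dx":0,"dy":0.002,"dz":0.2,"yaw":0,"gripper":40},{"dx":0,"dy":0.002,"dz":0.215,"yaw":0,"gripper":40},{"dx":0,"dy":0.002,"dz":0.223,"yaw":0,"gripper":40},{"dx":0,"dy":0.002,"dz":0.226,"yaw":0,"gripper":40},{"dx":0,"dy":0.002,"dz":0.226,"yaw":0,"gripper":40},{"dx":0,"dy":0.002,"dz":0.226,"yaw":0,"gripper":40},{"dx":0,"dy":0.002,"dz":0.226,"yaw":0,"gripper":40}]}}

```text
t: 6.5
tool_pos: [0.4571, -0.1949, 0.0484]
tcp_rot: [180.0, -0.0, 0.0]
ft_force: [-0.1, 0.4, -0.2]
finger_gap: 0.0526
finger_force: 30.0
```

{"name": "jog_arm", "arguments": {"moves": [{"dx":0,"dy":0,"dz":0,"yaw":0,"gripper":75},{"dx":0,"dy":0,"dz":0,"yaw":0,"gripper":90},{"dx":0,"dy":0,"dz":0,"yaw":0,"gripper":100},{"dx":0,"dy":0,"dz":0,"yaw":0,"gripper":100},{"dx":0,"dy":0,"dz":-0.05,"yaw":0,"gripper":100},{"dx":0,"dy":0,"dz":-0.15,"yaw":0,"gripper":100},{"dx":0,"dy":0,"dz":-0.25,"yaw":0,"gripper":100},{"dx":0,"dy":0,"dz":-0.3,"yaw":0,"gripper":100},{"dx":0,"dy":0,"dz":-0.35,"yaw":0,"gripper":100},{"dx":0,"dy":0,"dz":-0.35,"yaw":0,"gripper":100}]}}

```text
t: 7.75
tool_pos: [0.4579, -0.1955, 0.1897]
tcp_rot: [179.9, -0.2, 0.0]
ft_force: [0.1, 0.1, -0.9]
finger_gap: 0.092
finger_force: 0.0
```

```bash
python3 look.py w4
python3 - <<'E'
from h import *
z=np.load("w4.npz");W=z['W'];d=z['d']
m=(d>0)&(np.hypot(W[...,0]-.455,W[...,1]+.194)<.04)&(abs(W[...,2]-.079)<.006)
q=W[m];print(len(q),cv2.minEnclosingCircle(q[:,:2].astype(np.float32)),q.mean(0))
E
```

```text
7.75 [ 0.45794725 -0.19549609  0.18974414] [ 1.7987e+02 -1.7000e-01  5.0000e-02] 0.09201680244890086 0.0 [ 0.13422543  0.07275274 -0.93610172]
red 490 [ 0.6494 -0.0152] 0.0273 fit [ 0.6493 -0.0159] [ 0.6464 -0.0145  0.0679]
white 0
redcap 0
whitecap 5589 [ 0.5858 -0.1968] 0.028 fit [ 0.5841 -0.1967] [ 0.5836 -0.1967  0.1648]
redpad 387 [0.4575 0.2134] 0.0342 [0.4561 0.2039 0.0083]
whitepad 1999 [ 0.4484 -0.194 ] 0.0433 [ 0.4641 -0.1933  0.01  ]
709 ((0.45527923107147217, -0.1967867612838745), 0.026940932497382164) [ 0.45374189 -0.19684568  0.07762745]
```

View pics/w4.png

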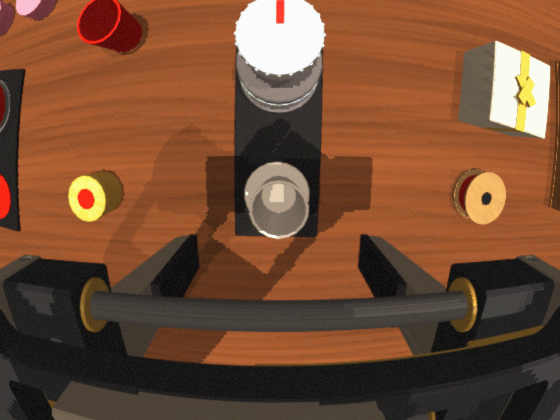

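The white cup stands upright on the white pad at (278,200) and has been let go. It is within about 2 mm of the centre. Next is the red cup at (110,25).

{"name": "jog_arm", "arguments": {"moves": [{"dx":0.1,"dy":-0.095,"dz":0,"yaw":0,"gripper":100},{"dx":0.2,"dy":-0.19,"dz":0,"yaw":0,"gripper":100},{"dx":0.3,"dy":-0.28,"dz":0,"yaw":0,"gripper":100},{"dx":0.4,"dy":-0.37,"dz":0,"yaw":0,"gripper":100},{"dx":0.483,"dy":-0.4545,"dz":0,"yaw":0,"gripper":100},{"dx":0.483,"dy":-0.4545,"dz":0.05,"yaw":0,"gripper":100},{"dx":0.483,"dy":-0.4545,"dz":0.12,"yaw":0,"gripper":100},{"dx":0.483,"dy":-0.4545,"dz":0.18,"yaw":0,"gripper":100},{"dx":0.483,"dy":-0.4545,"dz":0.18,"yaw":0,"gripper":100},{"dx":0.483,"dy":-0.4545,"dz":0.18,"yaw":0,"gripper":100}]}}

```text
t: 9.05
tool_pos: [0.6498, -0.0134, 0.1164]
tcp_rot: [180.0, 0.0, 0.0]
ft_force: [0.3, -0.0, 0.3]
finger_gap: 0.0922
finger_force: 0.0
```

```bash
python3 look.py w5
```

```text
9.05 [ 0.64981324 -0.01343383  0.11635269] [1.7999e+02 1.0000e-02 1.0000e-02] 0.0922051172352504 0.0 [ 0.34607422 -0.02372831  0.33573136]
red 1169 [ 0.6499 -0.0152] 0.0271 fit [ 0.6505 -0.015 ] [ 0.6484 -0.0144  0.0686]
white 0
redcap 0
whitecap 0
```

Aligned. I descend and grip.

{"name": "jog_arm", "arguments": {"moves": [{"dx":0,"dy":0,"dz":0.06,"yaw":0,"gripper":100},{"dx":0,"dy":0,"dz":0.12,"yaw":0,"gripper":100},{"dx":0,"dy":0,"dz":0.17,"yaw":0,"gripper":100},{"dx":0,"dy":0,"dz":0.195,"yaw":0,"gripper":100},{"dx":0,"dy":0,"dz":0.195,"yaw":0,"gripper":100},{"dx":0,"dy":0,"dz":0.195,"yaw":0,"gripper":40},{"dx":0,"dy":0,"dz":0.195,"yaw":0,"gripper":40},{"dx":0,"dy":0,"dz":0.195,"yaw":0,"gripper":40},{"dx":0,"dy":0,"dz":0.195,"yaw":0,"gripper":40},{"dx":0,"dy":0,"dz":0.195,"yaw":0,"gripper":40}]}}

```text
t: 10.35
tool_pos: [0.6502, -0.013, 0.0384]
tcp_rot: [180.0, -0.0, 0.0]
ft_force: [-0.1, -0.6, -0.2]
finger_gap: 0.0524
finger_force: 30.0
```

{"name": "jog_arm", "arguments": {"moves": [{"dx":0,"dy":0,"dz":-0.06,"yaw":0,"gripper":40},{"dx":0,"dy":0,"dz":-0.14,"yaw":0,"gripper":40},{"dx":0,"dy":0,"dz":-0.22,"yaw":0,"gripper":40},{"dx":0,"dy":0,"dz":-0.275,"yaw":0,"gripper":40},{"dx":-0.1,"dy":-0.07,"dz":-0.275,"yaw":0,"gripper":40},{"dx":-0.2,"dy":-0.15,"dz":-0.275,"yaw":0,"gripper":40},{"dx":-0.3,"dy":-0.22,"dz":-0.275,"yaw":0,"gripper":40},{"dx":-0.4,"dy":-0.29,"dz":-0.275,"yaw":0,"gripper":40},{"dx":-0.475,"dy":-0.3475,"dz":-0.275,"yaw":0,"gripper":40},{"dx":-0.475,"dy":-0.3475,"dz":-0.275,"yaw":0,"gripper":40}]}}

```text
t: 11.6
tool_pos: [0.458, 0.1273, 0.1479]
tcp_rot: [-180.0, 0.1, 0.2]
ft_force: [0.6, -0.6, -0.5]
finger_gap: 0.0525
finger_force: 30.0
```

```bash
python3 look.py w6
python3 - <<'E'
from h import *
z=np.load("w6.npz");W=z['W'];d=z['d'];hsv=cv2.cvtColor(z['p'],cv2.COLOR_RGB2HSV).astype(int)
m=(hsv[...,2]<75)&(hsv[...,1]<110)&(d>0)&(np.hypot(W[...,0]-.52,W[...,1]-.216)<.14)&(abs(W[...,2]-.006)<.006)
print(m.sum(),cv2.minAreaRect(W[m][:,:2].astype(np.float32)))
E
```

```text
11.6 [0.45801455 0.12733971 0.1478563 ] [-1.7998e+02  6.0000e-02  1.9000e-01] 0.05249087048654196 29.999964964517858 [ 0.61120785 -0.55925226 -0.50353149]
red 0
white 0
redcap 5175 [0.5884 0.2063] 0.0282 fit [0.5832 0.2055] [0.5811 0.2047 0.1646]
whitecap 0
redpad 3760 [0.4595 0.2269] 0.0374 [0.4607 0.2252 0.0083]
whitepad 1022 [ 0.4504 -0.1976] 0.043 [ 0.4582 -0.1817  0.0083]
3955 ((0.526220440864563, 0.21479171514511108), (0.0924982875585556, 0.2307301014661789), 81.27771759033203)
```

View pics/w6.png

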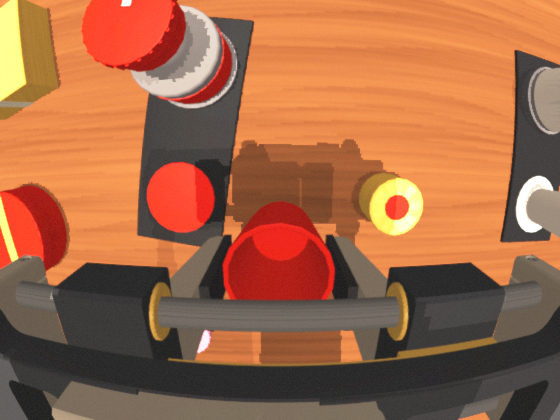

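The wrist view shows the red cup held at (278,265) and the red pad at (180,196). The red cap is at (133,25). The white cup's side is at the right edge. The pad measures 37 mm in radius and lies 129 mm from the cap, which fits, so I place the cup.

{"name": "jog_arm", "arguments": {"moves": [{"dx":0,"dy":-0.085,"dz":0,"yaw":0,"gripper":40},{"dx":0,"dy":-0.17,"dz":0,"yaw":0,"gripper":40},{"dx":0,"dy":-0.255,"dz":0,"yaw":0,"gripper":40},{"dx":0,"dy":-0.255,"dz":0.08,"yaw":0,"gripper":40},{"dx":0,"dy":-0.255,"dz":0.15,"yaw":0,"gripper":40},{"dx":0,"dy":-0.255,"dz":0.21,"yaw":0,"gripper":40},{"dx":0,"dy":-0.255,"dz":0.24,"yaw":0,"gripper":40},{"dx":0,"dy":-0.255,"dz":0.251,"yaw":0,"gripper":40},{"dx":0,"dy":-0.255,"dz":0.251,"yaw":0,"gripper":40},{"dx":0,"dy":-0.255,"dz":0.251,"yaw":0,"gripper":40}]}}

```text
t: 12.9
tool_pos: [0.4607, 0.2282, 0.0487]
tcp_rot: [-180.0, -0.1, 0.0]
ft_force: [0.0, 0.7, -0.9]
finger_gap: 0.0521
finger_force: 30.0
```

{"name": "jog_arm", "arguments": {"moves": [{"dx":0,"dy":0,"dz":0,"yaw":0,"gripper":75},{"dx":0,"dy":0,"dz":0,"yaw":0,"gripper":90},{"dx":0,"dy":0,"dz":0,"yaw":0,"gripper":100},{"dx":0,"dy":0,"dz":0,"yaw":0,"gripper":100},{"dx":0,"dy":0,"dz":-0.05,"yaw":0,"gripper":100},{"dx":0,"dy":0,"dz":-0.15,"yaw":0,"gripper":100},{"dx":0,"dy":0,"dz":-0.25,"yaw":0,"gripper":100},{"dx":0,"dy":0,"dz":-0.35,"yaw":0,"gripper":100},{"dx":0,"dy":0,"dz":-0.42,"yaw":0,"gripper":100},{"dx":0,"dy":0,"dz":-0.42,"yaw":0,"gripper":100}]}}

```text
t: 14.15
tool_pos: [0.4614, 0.2284, 0.2181]
tcp_rot: [-179.9, -0.3, 0.0]
ft_force: [0.2, 0.3, -0.8]
finger_gap: 0.0919
finger_force: 0.0
```

```bash
python3 look.py w7
python3 - <<'E'
from h import *
z=np.load("w7.npz");W=z['W'];d=z['d']
m=(d>0)&(np.hypot(W[...,0]-.46,W[...,1]-.227)<.04)&(abs(W[...,2]-.079)<.006)
q=W[m];print(len(q),cv2.minEnclosingCircle(q[:,:2].astype(np.float32)),q.mean(0))
E
```

```text
14.15 [0.46143572 0.2283843  0.21814794] [-1.7993e+02 -3.0000e-01  4.0000e-02] 0.09194331261619593 0.0 [ 0.24498829  0.27177742 -0.8078536 ]
red 0
white 0
redcap 4493 [0.5886 0.2064] 0.0281 fit [0.5879 0.2066] [0.5875 0.2067 0.1647]
whitecap 0
redpad 1731 [0.454  0.2267] 0.0424 [0.4689 0.2267 0.01  ]
whitepad 633 [ 0.4502 -0.199 ] 0.0434 [ 0.4572 -0.1815  0.0083]
580 ((0.46057721972465515, 0.22581274807453156), 0.026933224871754646) [0.45888157 0.22549218 0.07768109]
```

View pics/w7.png

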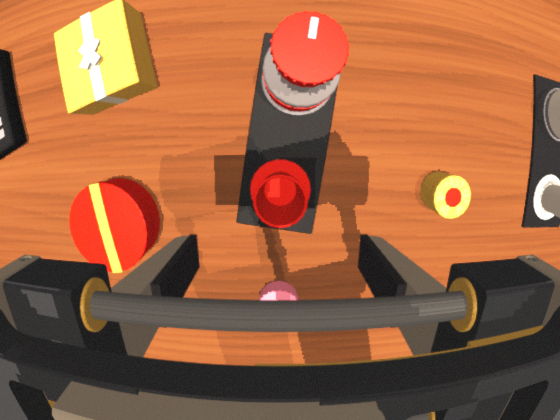

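The red cup stands upright on the red pad at (280,195), about 1 mm off centre. The red cap with its white mark is at (310,47). Next I hover over the cap.

{"name": "jog_arm", "arguments": {"moves": [{"dx":0.08,"dy":0.012,"dz":0,"yaw":0,"gripper":100},{"dx":0.16,"dy":0.024,"dz":0,"yaw":0,"gripper":100},{"dx":0.24,"dy":0.036,"dz":0,"yaw":0,"gripper":100},{"dx":0.32,"dy":0.048,"dz":0,"yaw":0,"gripper":100},{"dx":0.32,"dy":0.048,"dz":0.02,"yaw":0,"gripper":100},{"dx":0.32,"dy":0.048,"dz":0.04,"yaw":0,"gripper":100},{"dx":0.32,"dy":0.048,"dz":0.06,"yaw":0,"gripper":100},{"dx":0.32,"dy":0.048,"dz":0.06,"yaw":0,"gripper":100},{"dx":0.32,"dy":0.048,"dz":0.06,"yaw":0,"gripper":100},{"dx":0.32,"dy":0.048,"dz":0.06,"yaw":0,"gripper":100}]}}

```text
t: 15.45
tool_pos: [0.588, 0.209, 0.1924]
tcp_rot: [-180.0, -0.1, 0.1]
ft_force: [0.3, 0.0, 0.1]
finger_gap: 0.0921
finger_force: 0.0
```

```bash
python3 look.py w8
```

```text
15.45 [0.58804103 0.20904633 0.19241265] [-1.7999e+02 -6.0000e-02  5.0000e-02] 0.09209423763915241 0.0 [0.27434359 0.01652674 0.12716819]
red 0
white 0
redcap 5289 [0.5885 0.206 ] 0.028 fit [0.5896 0.2063] [0.5902 0.2063 0.1649]
whitecap 0
redpad 959 [0.4718 0.2259] 0.0405 [0.4759 0.2261 0.0085]
```

{"name": "jog_arm", "arguments": {"moves": [{"dx":0,"dy":0,"dz":0.03,"yaw":0,"gripper":100},{"dx":0,"dy":0,"dz":0.06,"yaw":0,"gripper":100},{"dx":0,"dy":0,"dz":0.09,"yaw":0,"gripper":100},{"dx":0,"dy":0,"dz":0.12,"yaw":0,"gripper":100},{"dx":0,"dy":0,"dz":0.13,"yaw":0,"gripper":100},{"dx":0,"dy":0,"dz":0.13,"yaw":0,"gripper":70},{"dx":0,"dy":0,"dz":0.13,"yaw":0,"gripper":40},{"dx":0,"dy":0,"dz":0.13,"yaw":0,"gripper":40},{"dx":0,"dy":0,"dz":0.13,"yaw":0,"gripper":40},{"dx":0,"dy":0,"dz":0.13,"yaw":0,"gripper":40}]}}

```text
t: 16.75
tool_pos: [0.5882, 0.2085, 0.1403]
tcp_rot: [180.0, -0.0, 0.0]
ft_force: [-1.2, -1.7, 2.2]
finger_gap: 0.053
finger_force: 30.0
```

```bash
python3 -c "
from rig import monitor
s=monitor.get_state();print(s['t'],s['tool_pos'],s['ft_force'],s['torque'],s['finger_gap'],s['joint_pos'].round(1))"
```

```text
16.75 [0.58816904 0.20845555 0.14029734] [-1.15523898 -1.67205615  2.21595331] [-0.4054986   0.15292854  0.02060503] 0.053049930130305824 [ 8.5 19.8 87.4 -0.1 72.8 98.4]
```

Gripped, with only a small side force. I press down 7 mm.

{"name": "jog_arm", "arguments": {"moves": [{"dx":0,"dy":0,"dz":0.003,"yaw":0,"gripper":40},{"dx":0,"dy":0,"dz":0.006,"yaw":0,"gripper":40},{"dx":0,"dy":0,"dz":0.009,"yaw":0,"gripper":40},{"dx":0,"dy":0,"dz":0.012,"yaw":0,"gripper":40},{"dx":0,"dy":0,"dz":0.015,"yaw":0,"gripper":40},{"dx":0,"dy":0,"dz":0.017,"yaw":0,"gripper":40},{"dx":0,"dy":0,"dz":0.017,"yaw":0,"gripper":40},{"dx":0,"dy":0,"dz":0.017,"yaw":0,"gripper":40},{"dx":0,"dy":0,"dz":0.017,"yaw":0,"gripper":40},{"dx":0,"dy":0,"dz":0.017,"yaw":0,"gripper":40}]}}

```text
t: 18.0
tool_pos: [0.5882, 0.2085, 0.1347]
tcp_rot: [180.0, -0.0, 0.0]
ft_force: [-3.6, -3.7, 8.9]
finger_gap: 0.0533
finger_force: 30.0
```

```bash
python3 look.py w9
python3 - <<'E'
from h import *
z=np.load("w9.npz");W=z['W'];d=z['d']
m=(d>0)&(np.hypot(W[...,0]-.5885,W[...,1]-.2065)<.02);print(m.sum(),np.median(W[m][:,2]))
z=np.load("w8.npz");W=z['W'];d=z['d']
m=(d>0)&(np.hypot(W[...,0]-.5885,W[...,1]-.2065)<.02);print(m.sum(),np.median(W[m][:,2]))
E
```

```text
18.0 [0.58823123 0.20846693 0.13474596] [ 1.7995e+02 -5.0000e-02  5.0000e-02] 0.05332061336493464 30.00178188085556 [-3.56246129 -3.71585753  8.88621481]
red 0
white 0
redcap 4512 [0.5983 0.2078] 0.0416 fit [0.5938 0.2081] [0.593  0.2074 0.1612]
whitecap 0
redpad 54 [0.4565 0.227 ] 0.0422 [0.4431 0.2116 0.0079]
4729 0.1595309580328503
3034 0.1650114719908036
```

The cap is pressed about 5.5 mm. I add 1 mm and twist 66° counter-clockwise, which is negative tool yaw.

{"name": "jog_arm", "arguments": {"moves": [{"dx":0,"dy":0,"dz":0.0025,"yaw":0,"gripper":40},{"dx":0,"dy":0,"dz":0.0025,"yaw":-0.04,"gripper":40},{"dx":0,"dy":0,"dz":0.0025,"yaw":-0.08,"gripper":40},{"dx":0,"dy":0,"dz":0.0025,"yaw":-0.125,"gripper":40},{"dx":0,"dy":0,"dz":0.0025,"yaw":-0.17,"gripper":40},{"dx":0,"dy":0,"dz":0.0025,"yaw":-0.215,"gripper":40},{"dx":0,"dy":0,"dz":0.0025,"yaw":-0.26,"gripper":40},{"dx":0,"dy":0,"dz":0.0025,"yaw":-0.305,"gripper":40},{"dx":0,"dy":0,"dz":0.0025,"yaw":-0.345,"gripper":40},{"dx":0,"dy":0,"dz":0.0025,"yaw":-0.367,"gripper":40}]}}

```text
t: 19.3
tool_pos: [0.5885, 0.2094, 0.1341]
tcp_rot: [179.9, -0.1, 66.3]
ft_force: [-3.8, -1.4, 9.3]
finger_gap: 0.0531
finger_force: 30.0
```

```bash
python3 look.py w10
```

```text
19.3 [0.58854837 0.20939647 0.13410304] [ 1.7992e+02 -9.0000e-02  6.6260e+01] 0.05308295825383151 30.001486837863922 [-3.78383241 -1.41232397  9.3331508 ]
red 0
white 0
redcap 1832 [0.5929 0.2174] 0.0416 fit [0.5926 0.2171] [0.5911 0.2127 0.1628]
whitecap 0
redpad 1623 [0.4541 0.229 ] 0.0426 [0.4733 0.2304 0.0086]
```

View pics/w10.png

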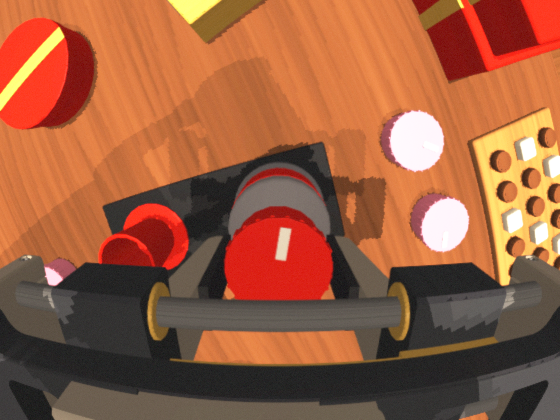

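The red cap, with its white mark at (283,243), turned with the gripper and is held level. I lift it straight off.

{"name": "jog_arm", "arguments": {"moves": [{"dx":0,"dy":0,"dz":-0.015,"yaw":0,"gripper":40},{"dx":0,"dy":0,"dz":-0.035,"yaw":0,"gripper":40},{"dx":0,"dy":0,"dz":-0.065,"yaw":0,"gripper":40},{"dx":0,"dy":0,"dz":-0.105,"yaw":0,"gripper":40},{"dx":0,"dy":0,"dz":-0.15,"yaw":0,"gripper":40},{"dx":0,"dy":0,"dz":-0.2,"yaw":0,"gripper":40},{"dx":0,"dy":0,"dz":-0.24,"yaw":0,"gripper":40},{"dx":0,"dy":0,"dz":-0.26,"yaw":0,"gripper":40},{"dx":0,"dy":0,"dz":-0.269,"yaw":0,"gripper":40},{"dx":0,"dy":0,"dz":-0.269,"yaw":0,"gripper":40}]}}

```text
t: 20.6
tool_pos: [0.5877, 0.2089, 0.2392]
tcp_rot: [-180.0, 0.0, 66.1]
ft_force: [-0.3, -0.4, 0.0]
finger_gap: 0.0529
finger_force: 30.0
```

```bash
python3 look.py w11
python3 - <<'E'
from h import *
z=np.load("w11.npz");W=z['W'];d=z['d']
m=(d>0)&(np.hypot(W[...,0]-.5885,W[...,1]-.207)<.04)&(W[...,2]>.2)&(W[...,2]<.29)
q=W[m];h,b=np.histogram(q[:,2],bins=18,range=(.2,.29));print(h)
from rig import optics
p,d=optics.capture("scene");cv2.imwrite("pics/s2.png",cv2.resize(p[100:320,180:480],None,fx=2.6,fy=2.6)[:,:,::-1])
p,d=optics.capture("top");c=optics.get_calibration("top");W=cloud(d,c)
for n,x,y,zz,r in(("cap",.5885,.208,.2655,.045),("redcup",.4595,.227,.079,.04),("whitecup",.455,-.195,.079,.04),("whitecap",.584,-.197,.1655,.04)):
    m=(d>0)&(np.hypot(W[...,0]-x,W[...,1]-y)<r)&(abs(W[...,2]-zz)<.012);q=W[m]
    if len(q): print(n,len(q),np.median(q[:,2]),cv2.minEnclosingCircle(q[:,:2].astype(np.float32)))
E
```

```text
20.6 [0.58769408 0.20888617 0.23924197] [-1.7997e+02  2.0000e-02  6.6100e+01] 0.052919422526440066 29.99989002943039 [-0.25079345 -0.3854725   0.04483107]
red 0
white 0
redcap 0
whitecap 0
redpad 1185 [0.452  0.2241] 0.0446 [0.4691 0.2285 0.0092]
[   0    0    0    0    0    0   66  175  226  146  236  401 7776  552
  377  358  403  405]
cap 73 0.263079753766178 ((0.5942199230194092, 0.18472281098365784), 0.025487326085567474)
redcup 36 0.07858361059600402 ((0.45966967940330505, 0.21625100076198578), 0.024137280881404877)
whitecup 88 0.077528190426726 ((0.4533304274082184, -0.1974378228187561), 0.026806186884641647)
whitecap 355 0.16539049987115773 ((0.5841044783592224, -0.19728118181228638), 0.027979303151369095)
```

View pics/s2.png

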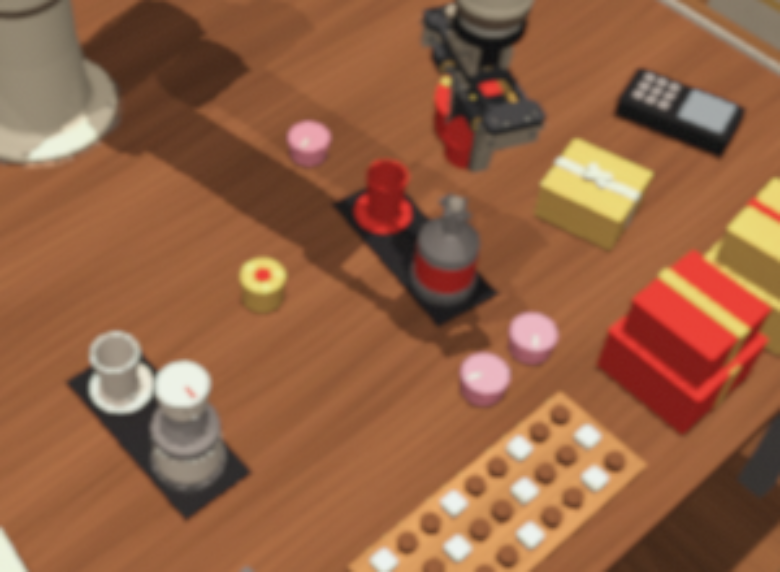

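The scene picture shows the red cap held above the open red bottle at (455,140), with the spout at (455,205). Both cups stand on their pads at (383,200) and (117,370), and the white bottle is still closed. The cap's underside is about 77 mm above the mouth, so I trim it up 2 mm and settle.

{"name": "jog_arm", "arguments": {"moves": [{"dx":0,"dy":0,"dz":-0.005,"yaw":0,"gripper":40},{"dx":0,"dy":0,"dz":-0.005,"yaw":0,"gripper":40},{"dx":0,"dy":0,"dz":-0.005,"yaw":0,"gripper":40},{"dx":0,"dy":0,"dz":-0.005,"yaw":0,"gripper":40},{"dx":0,"dy":0,"dz":-0.005,"yaw":0,"gripper":40},{"dx":0,"dy":0,"dz":-0.005,"yaw":0,"gripper":40},{"dx":0,"dy":0,"dz":-0.005,"yaw":0,"gripper":40},{"dx":0,"dy":0,"dz":-0.005,"yaw":0,"gripper":40},{"dx":0,"dy":0,"dz":-0.005,"yaw":0,"gripper":40},{"dx":0,"dy":0,"dz":-0.005,"yaw":0,"gripper":40}]}}

```text
t: 22.0
tool_pos: [0.5879, 0.2089, 0.2416]
tcp_rot: [-180.0, -0.0, 66.1]
ft_force: [0.3, 0.4, -0.3]
finger_gap: 0.0535
finger_force: 30.0
```

```bash
python3 -c "
from rig import arm,monitor
print(monitor.get_state()['tool_pos']);print(arm.job_done())"
```

```text
[0.5878595  0.20892687 0.24159483]
the job is handed in; nothing more can be done
None
```

The job is handed in at 22 s: both cups stand released on their own pads within about 2–3 mm of centre, the red cap is held level about 8 cm above the open bottle's mouth, the white bottle is still closed, and no verdict came back.

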